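# Find where the sample carousel rubs and flag it

### The job

The blue carousel wheel rubs on its housing somewhere in its turn. Turn the wheel slowly by its black crank knob, feel for the place where it starts to drag, and leave it standing there, clearly dragging, without ever forcing it on through the tight place; then swing the red pointer round to the white line on the wheel to flag the place for the mechanic. Let go of everything, and leave the bottles and the beaker alone.

Things in the scene. Friction and masses are not known exactly. Their poses are not given: they have to be found in the camera images.
- housing: White round housing of the carousel, held fast, 166 mm across, on a grey square foot plate 180 mm wide. Its origin is on the wheel's vertical axis (also the pointer's axis), 15 mm above the table.
- wheel: Blue disc, 164 mm across, turning about the vertical axis either way without end stop. Origin on the axis at the disc's underside, 51 mm above the table; top at 61 mm, with an aluminium hub 40 mm wide in the middle up to 77 mm. White line along its own -x, crank knob on +x. One place rubs, hidden under the disc, at an unknown angle whose first contact is at least 25 degrees of turn from the start.
- wear_block: Small steel block with a sprung wear pin, 16 mm wide, under the disc below the white line, 55 mm from the axis; hidden, it goes round with the wheel and its pin touches nothing except where the inside of the housing stands proud: there it rubs. Origin at the underside of the disc, 51 mm above the table.
- crank_grip (a point): Middle of the black crank knob, 86 mm above the table: an upright grip 14 mm in diameter (16 near the top), 65 to 106 mm above the table, 55 mm from the axis. It spins freely on its pin, so a hand holding it need not turn. In the clear it takes about 1.5 N to drive; into the rub, from either side, this climbs smoothly over some 25 mm of travel to about 13 N, the most allowed.
- line_end (a point): Outer end of the white line, 84 mm from the wheel's axis (2 mm beyond the rim), 61 mm above the table. While the wheel moves, a push of 6 to 9 N at the crank, along its travel, tells a good place to stop; once it stands still much of that push fades (drag is felt in motion), and it stays there when let go.
- pointer_tip (a point): Tip of the red pointer, 84 mm from the axis and 66 mm above the table, just over the wheel's rim. The pointer is on an aluminium ring round the housing and can be swung all the way round the same axis, either way; it takes about 1.5 N at its stem and stays where it is left.
- stem_grip (a point): Middle of the red round grip, 12 mm in diameter, 40 mm tall, on top of the red upright stem that carries the pointer; it spins freely on the stem, so a hand holding it need not turn. 104 mm from the axis, straight outward of the pointer tip; the grip reaches from 73 to 113 mm above the table and this point is at 94 mm.
- beaker: Bystander: glass beaker, 55 mm across, 68 mm tall; origin at its foot.
- reagent_white: Bystander: white bottle with black cap, 48 mm across, 92 mm tall; origin at its foot.
- buffer_b: Bystander: small white dropper bottle with red cap, 29 mm across, 71 mm tall; origin at its foot.

How it is judged:
By the outcome, as a careful person would: the job done as asked, in the order asked, and still so for the second after the job is handed in, with the robot touching nothing.
It also fails if it takes over 72 s, if anything falls off the work surface, if the arm or the gripper's body presses on something with over 40 N, if the wrist force passes 120 N, or if a joint passes its speed limit or range.

### The arm

A 6-joint arm with a two-finger parallel gripper is mounted at the origin on a cart in front of the work surface, level with it; the furniture and walls round the work are solid. World frame = base frame: x ahead of the robot, y to its left, z up, the work surface at z = 0. Lengths are in m, angles in rad, forces in N, time in s.
With the tool pointing down it reaches from about 0.3 to 0.875 m from the base axis. Payload 6.4 kg.
Tool frame: the origin (TCP) lies midway between the tips of the shut fingers; the grasp point (between the pads) lies 19 mm behind it (ctrl.pinch_z is the distance from the TCP to the grasp point, in m); z points along the fingers, y is the line along which they close (so a half turn about z gives the same grasp; the last joint's range is limited). The gripper opens to 85 mm and grips with 20 to 120 N. Pads are 22 mm wide; open, the fingers measure 114 mm over their backs; the gripper's body (76 mm by 85 mm) begins 54 mm behind the grasp point. The pads swing forward as they close: fully open they stand 13 mm farther back than shut.
Start: joints at [-0.206, 0.181, 1.607, -0, 1.354, -0.206], TCP at [0.575, 0, 0.231] pointing down, gripper open.
Joint ranges: [-2.99, 2.99], [-0.89, 2.07], [0.3, 2.58], [-1.14, 4.28], [0, 2.63], [-3.12, 3.12]. Speed limits (rad/s): [2.57, 2.57, 3.01, 3.14, 3.14, 3.14].

### API

Orientations are given as a unit quaternion [w, x, y, z].
In Python, from bench import ctrl gives the robot as it stands.
- The arm moves only by the tool apply_moves, never from a script. Its argument "moves" is a list of rows, each an object with "jaw": the opening, from 0 (shut) to 1 (fully open); "offset": the shift along the tool's x, y, z in mm, a list of three; "rot": the turn, a rotation vector about the tool's x, y, z in degrees, a list of three. In form: [{"jaw": jaw, "offset": [dx, dy, dz], "rot": [ax, ay, az]}, ...]. A call has exactly 5 rows; each row shifts and turns the commanded pose from where the row before left it, along the tool's axes as they then stand; what a row does not reach is not made up. A row lasts 1/8 s, in which the tool goes at most 62.5 mm and 10.7 degrees, less where a joint would pass 70% of its speed; a pose out of reach is approached as far as the arm can. A call is refused whole if a number of a shift passes 62.5 or a number of a turn 10.7, either way. A call with a gripper value outside its range is refused whole. The fingers move at their own pace and stop on an object; the grip force is fixed at half the most. Time passes only in rows, so rows that do not move let the fingers close, or fill a call up. It gives the time, the measured TCP pose, the force, the opening and the grip force at its end, in the units of the state.
- ctrl.get_obs(): the state, without advancing time (a new reading comes with each control period).
- ctrl.camera(name): name is "scene" or "side" or "wrist"; returns (picture, depth): 420x560x3 uint8, red, green, blue; 420x560 float32, m along the optical axis (not along the pixel's ray), 0 where there is no reading.
- ctrl.camera_params(name): a dict with "K" (3x3 intrinsics, pixels), "dist" ([k1, k2, p1, p2, k3] as OpenCV has them; the pictures are not rectified), "cam_to_world" (4x4, takes a point from camera to world coordinates); the wrist camera has in their place "mount" (4x4, takes a point from camera to tool coordinates, whose origin is the TCP and whose axes are the flange's). Camera axes: x right, y down, z forward; pixel columns grow to the right and rows downward; lengths in m; the calibration is good to about 2 mm. A picture is of the moment at which its call begins: read the wrist's pose just before it. camera_params takes no time and is no camera call.
- ctrl.hand_in(): hands the job in; it is judged then, once.
Trained networks look in the newest picture that a camera, given by its name, has taken for a name from the list of things; names that differ only in an ending like _2 or _b are one class to them, and where a whole thing is asked for, a point or a joint stands for the part that bears it (a point fixed in the world has none). Each returns a list of dicts, best first, with "score" (0 to 1); they miss things now and then, are a little off and sometimes report something else, mostly with a low value. They report only what shows in the picture. A call takes as long as a camera call.
- ctrl.outline_of(camera, target): "region" (420x560 bool, what is visible of it) and "position" ([column, row] in pixels, amid what is visible of it).
The state is a dict: "time_s": time; "q": joint angles; "dq": joint speeds; "joint_efforts": joint torques, N m; "eef_pos": TCP position; "eef_rot": TCP orientation; "wrist_force": force on the tool from outside, world axes, zero at the start; "torque": the same for the moment, N m; "opening": opening from 0.0 (shut) to 1.0 (fully open); "grasp_force": force on a finger pad.
Only numpy, scipy, OpenCV 4.12 (cv2) and the standard library are available. Lean on these libraries where they do the work, as an engineer would, in place of code of your own. Each camera call takes 0.05 s, during which the arm holds its last target. There are 200 camera calls.

## Working session

There is one attempt and no reset: what is moved stays moved. The work goes in short steps, Python scripts to look and compute and a tool call to move; the robot and the scene stay as the last step left them, time stands still between calls to the robot, and variables do not carry over. Pictures are saved under pics/ and viewed, at most 10 in all, crops included, and the job is handed in when it is done.

Besides the shell and the picture viewer there is one more tool, called by a JSON object that holds its "op" and its "data". apply_moves: Moves the arm, as the interface text tells. Its arguments: {"type":"object","properties":{"moves":{"type":"array"}},"required":["moves"]}

```bash
mkdir -p pics; ls; cat > h.py <<'E'
import numpy as np, cv2
from bench import ctrl
def ray(cam,px):
    p=ctrl.camera_params(cam); K=np.array(p["K"]);d=np.array(p["dist"])
    u=cv2.undistortPoints(np.array(px,float).reshape(-1,1,2),K,d)[:,0]
    return p,np.c_[u,np.ones(len(u))]
def T(cam,p):
    if "cam_to_world" in p: return np.array(p["cam_to_world"])
    o=ctrl.get_obs(); w,x,y,z=o["eef_rot"]
    from scipy.spatial.transform import Rotation as R
    M=np.eye(4);M[:3,:3]=R.from_quat([x,y,z,w]).as_matrix();M[:3,3]=o["eef_pos"]
    return M@np.array(p["mount"])
def at_z(cam,px,z):
    p,r=ray(cam,px);M=T(cam,p);d=r@M[:3,:3].T;o=M[:3,3]
    return o+d*((z-o[2])/d[:,2])[:,None]
def at_depth(cam,px,dep):
    p,r=ray(cam,px);M=T(cam,p);return (r*np.array(dep)[:,None])@M[:3,:3].T+M[:3,3]
def snap(cam,fn=None):
    a,d=ctrl.camera(cam)
    if fn: cv2.imwrite("pics/"+fn,a[:,:,::-1])
    return a,d
E
python3 - <<'E'
from h import *
for c in ["scene","side"]:
    a,d=snap(c,c+"0.png")
    for t in ["housing","wheel","crank_grip","line_end","pointer_tip","stem_grip","beaker","reagent_white","buffer_b"]:
        for o in ctrl.outline_of(c,t)[:2]:
            m=o["region"]; ys,xs=np.nonzero(m); 
            P=at_depth(c,np.c_[xs,ys],d[ys,xs]); P=P[d[ys,xs]>0]
            print(c,t,round(o["score"],2),np.round(o["position"]),len(xs),"med",np.round(np.median(P,0),3) if len(P) else None, "min",np.round(np.percentile(P,2,axis=0),3),"max",np.round(np.percentile(P,98,axis=0),3))
print(ctrl.get_obs())
E
```

```text
pics
scene housing 0.51 [322. 242.] 279 med [ 0.537 -0.189  0.042] min [ 0.505 -0.21   0.014] max [ 0.606 -0.109  0.054]
scene wheel 0.97 [313. 226.] 1494 med [ 0.58  -0.135  0.062] min [ 0.511 -0.2    0.057] max [ 0.654 -0.056  0.08 ]
scene line_end 0.87 [314. 224.] 1588 med [ 0.581 -0.134  0.062] min [ 0.51  -0.202  0.053] max [ 0.658 -0.055  0.083]
scene pointer_tip 0.7 [295. 241.] 495 med [ 0.513 -0.133  0.041] min [ 0.481 -0.215  0.002] max [ 0.608 -0.031  0.11 ]
scene stem_grip 0.42 [286. 227.] 39 med [ 0.483 -0.106  0.101] min [ 0.479 -0.111  0.081] max [ 0.491 -0.1    0.113]
scene beaker 0.78 [180. 196.] 329 med [0.437 0.311 0.045] min [0.415 0.295 0.006] max [0.466 0.347 0.067]
scene reagent_white 0.71 [208. 167.] 239 med [0.608 0.345 0.054] min [0.595 0.332 0.01 ] max [0.627 0.365 0.094]
scene buffer_b 0.61 [312. 223.] 1582 med [ 0.581 -0.133  0.062] min [ 0.51  -0.201  0.055] max [ 0.658 -0.054  0.084]
scene buffer_b 0.53 [364. 301.] 213 med [ 0.436 -0.384  0.041] min [ 0.429 -0.396  0.004] max [ 0.452 -0.369  0.067]
side housing 0.79 [301. 257.] 416 med [ 0.587 -0.195  0.
[... 1456 characters left out ...]
y([-2.06319219e-01,  1.80761672e-01,  1.60696522e+00, -3.33919941e-05,
        1.35384093e+00, -2.06320963e-01]), 'dq': array([ 2.33648691e-03, -4.14239090e-04, -2.03630358e-03,  1.18649465e-03,
       -1.42571001e-05,  9.56746289e-04]), 'joint_efforts': array([ 2.39797737e-04, -4.44860780e+01, -3.51678765e+01, -4.78611528e-04,
        7.95043597e-04,  8.12113171e-06]), 'eef_pos': array([ 5.75019658e-01, -8.28433044e-06,  2.31326865e-01]), 'eef_rot': array([ 1.93140584e-05,  7.07103623e-01,  7.07109939e-01, -6.85208849e-06]), 'wrist_force': array([0.525675  , 0.68868993, 0.30462021]), 'torque': array([-0.04606457,  0.05828089, -0.01736544]), 'grasp_force': 0.0, 'opening': 0.9930370437920961}
```

```bash
python3 - <<'E'
import cv2,numpy as np
a=cv2.imread("pics/scene0.png")[170:310,220:400];b=cv2.imread("pics/side0.png")[170:310,210:390]
cv2.imwrite("pics/crop0.png",np.hstack([cv2.resize(x,(400,311),interpolation=2) for x in (a,b)]))
E
```

```text
(no output)
```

View pics/crop0.png

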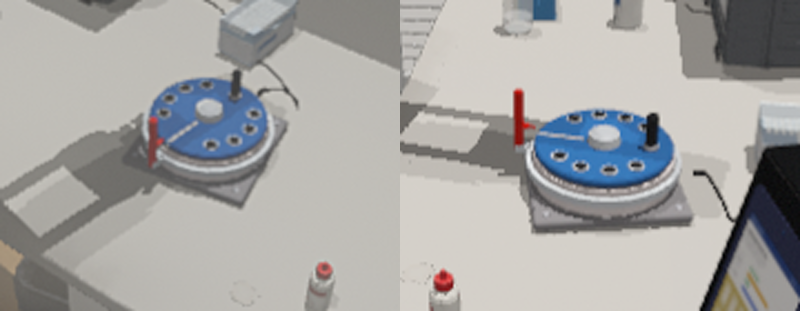

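View pics/scene0.png

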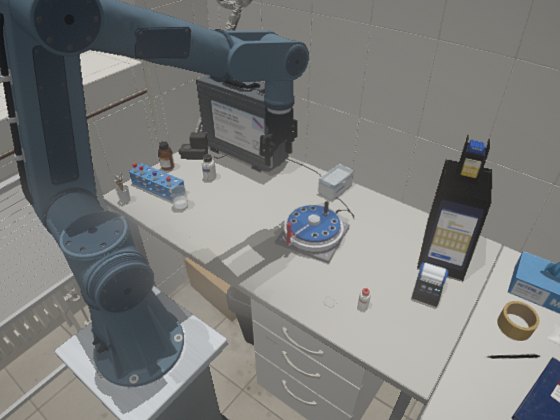

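{"op": "apply_moves", "data": {"moves": [{"jaw":1,"offset":[-45,5,0],"rot":[0,0,-10]},{"jaw":1,"offset":[-45,0,0],"rot":[0,0,0]},{"jaw":1,"offset":[-40,0,0],"rot":[0,0,0]},{"jaw":1,"offset":[0,0,0],"rot":[0,0,10]},{"jaw":1,"offset":[0,0,0],"rot":[0,0,0]}]}}

```text
time_s: 1.62
eef_pos: [0.5947, -0.1292, 0.2311]
eef_rot: [-0.0, 0.707, 0.707, -0.0]
wrist_force: [0.0, 0.1, 0.5]
opening: 0.999
grasp_force: 0.0
```

```bash
python3 - <<'E'
from h import *
print(ctrl.get_obs()["eef_pos"]);print(np.round(ctrl.camera_params("wrist")["mount"],3))
a,d=snap("wrist","w0.png")
for t in ["wheel","crank_grip","line_end","pointer_tip","stem_grip"]:
    for o in ctrl.outline_of("wrist",t)[:2]:
        m=o["region"]; ys,xs=np.nonzero(m); 
        P=at_depth("wrist",np.c_[xs,ys],d[ys,xs]); P=P[d[ys,xs]>0]
        print(t,round(o["score"],2),np.round(o["position"]),len(xs),"med",np.round(np.median(P,0),3) if len(P) else None, "min",np.round(np.percentile(P,2,axis=0),3),"max",np.round(np.percentile(P,98,axis=0),3))
E
```

```text
[ 0.59467329 -0.12920062  0.23110699]
[[-0.001 -0.961 -0.275  0.069]
 [ 1.    -0.001 -0.    -0.   ]
 [-0.    -0.275  0.961 -0.142]
 [ 0.     0.     0.     1.   ]]
wheel 0.6 [272. 166.] 27998 med [ 0.587 -0.116  0.061] min [ 0.515 -0.194  0.058] max [ 0.66  -0.048  0.077]
crank_grip 0.83 [342. 190.] 444 med [ 0.64  -0.128  0.103] min [ 0.635 -0.136  0.07 ] max [ 0.647 -0.123  0.106]
crank_grip 0.35 [271.  72.] 5 med [ 0.585 -0.04   0.046] min [ 0.583 -0.04   0.046] max [ 0.586 -0.04   0.048]
line_end 0.82 [273. 166.] 27934 med [ 0.588 -0.116  0.061] min [ 0.515 -0.193  0.058] max [ 0.66  -0.048  0.077]
pointer_tip 0.78 [194. 112.] 3990 med [ 0.556 -0.096  0.041] min [ 0.485 -0.208  0.034] max [ 0.676 -0.033  0.113]
pointer_tip 0.42 [272. 167.] 27958 med [ 0.588 -0.116  0.061] min [ 0.515 -0.193  0.058] max [ 0.66  -0.048  0.077]
stem_grip 0.62 [136. 158.] 439 med [ 0.489 -0.1    0.109] min [ 0.48  -0.106  0.078] max [ 0.492 -0.096  0.114]
```

View pics/w0.png

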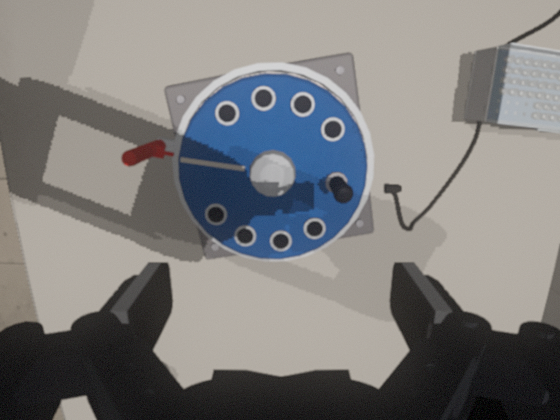

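```bash
cat >> h.py <<'E'
from scipy.optimize import least_squares
def fitc(P,r=None):
    f=lambda v:np.hypot(P[:,0]-v[0],P[:,1]-v[1])-(r or v[2])
    s=least_squares(f,[*P.mean(0)[:2],r or .08],loss="soft_l1",f_scale=.001);return np.round(s.x,4)
def measure(a):
    h=cv2.cvtColor(a,cv2.COLOR_RGB2HSV);out={}
    blue=((h[...,0]>100)&(h[...,0]<125)&(h[...,1]>140)).astype(np.uint8);blue[260:]=0
    n,l,s,_=cv2.connectedComponentsWithStats(blue);k=1+np.argmax(s[1:,4])
    c=cv2.convexHull(max(cv2.findContours((l==k).astype(np.uint8),0,1)[0],key=cv2.contourArea))[:,0]
    m=np.zeros_like(blue);cv2.fillConvexPoly(m,c,1)
    e=max(cv2.findContours(m,0,cv2.CHAIN_APPROX_NONE)[0],key=cv2.contourArea)[:,0]
    out["rim"]=fitc(at_z("wrist",e,.061),.082);out["rimfree"]=fitc(at_z("wrist",e,.061))
    red=((h[...,0]<8)|(h[...,0]>172))&(h[...,1]>150);red[260:]=0
    out["red"]=np.argwhere(red)[:,::-1]
    return out
E
python3 - <<'E'
from h import *
a=cv2.imread("pics/w0.png")[:,:,::-1].copy()
o=measure(a);print(o["rim"],o["rimfree"])
C=o["rim"][:2]
hub=np.array([[294,174],[250,173],[272,152],[272,197]]);print("hub",at_z("wrist",hub,.077).mean(0))
print("knob",k:=at_z("wrist",[[343,191]],.106)[0],np.hypot(*(k[:2]-C)),np.degrees(np.arctan2(*(k[:2]-C)[::-1])))
l=at_z("wrist",[[181,160],[243,168]],.061);print("line",l,np.degrees(np.arctan2(*(l[:,:2]-C).T[::-1])), np.hypot(*(l[:,:2]-C).T))
t=at_z("wrist",[[173,154]],.066)[0];s=at_z("wrist",[[129,159]],.113)[0]
for p in (t,s):print("ptr",p,np.hypot(*(p[:2]-C)),np.degrees(np.arctan2(*(p[:2]-C)[::-1])))
E
```

```text
[ 0.5875 -0.1233  0.082 ] [ 0.5876 -0.1213  0.0787]
hub [ 0.58757663 -0.12039451  0.077     ]
knob [ 0.6406429  -0.12696712  0.106     ] 0.053269277585839714 -3.947426413491706
line [[ 0.51006197 -0.11135884  0.061     ]
 [ 0.56264053 -0.11836989  0.061     ]] [171.23388067 168.78269567] [0.0783533  0.02534362]
ptr [ 0.50500144 -0.10544632  0.066     ] 0.08440833109003953 167.78881217451595
ptr [ 0.48646564 -0.10169444  0.113     ] 0.1033186441329344 167.92945823151524
```

{"op": "apply_moves", "data": {"moves": [{"jaw":0.5,"offset":[1,47,0],"rot":[0,0,-10.5]},{"jaw":0.5,"offset":[0,0,0],"rot":[0,0,-10.5]},{"jaw":0.5,"offset":[0,0,0],"rot":[0,0,-10.5]},{"jaw":0.5,"offset":[0,0,0],"rot":[0,0,-10.5]},{"jaw":0.5,"offset":[0,0,0],"rot":[0,0,-10.5]}]}}

```text
time_s: 2.55
eef_pos: [0.6418, -0.1272, 0.2313]
eef_rot: [-0.0, 0.318, 0.948, -0.0]
wrist_force: [-0.1, 1.0, -0.8]
opening: 0.499
grasp_force: 0.0
```

{"op": "apply_moves", "data": {"moves": [{"jaw":0.5,"offset":[0,0,0],"rot":[0,0,-10.5]},{"jaw":0.5,"offset":[0,0,0],"rot":[0,0,-10.5]},{"jaw":0.5,"offset":[0,0,40],"rot":[0,0,-9]},{"jaw":0.5,"offset":[0,0,40],"rot":[0,0,0]},{"jaw":0.5,"offset":[0,0,0],"rot":[0,0,0]}]}}

```text
time_s: 3.18
eef_pos: [0.6392, -0.1263, 0.1475]
eef_rot: [-0.004, 0.065, 0.998, 0.001]
wrist_force: [-0.5, -0.2, -0.3]
opening: 0.499
grasp_force: 0.0
```

```bash
python3 - <<'E'
from h import *
o=ctrl.get_obs();print(o["eef_pos"],o["eef_rot"],o["q"],o["opening"])
a,d=snap("wrist","w1.png");print(ctrl.camera_params("wrist")["K"])
E
```

```text
[ 0.63916737 -0.12634274  0.14746129] [-0.00372051  0.06489604  0.99788438  0.00119287] [-3.76948923e-01  4.30761241e-01  1.46483859e+00 -1.43276319e-05
  1.25380697e+00 -1.81785639e+00] 0.4993153850658514
[[374.04998712   0.         280.77012355]
 [  0.         374.04998712 202.30241684]
 [  0.           0.           1.        ]]
```

View pics/w1.png

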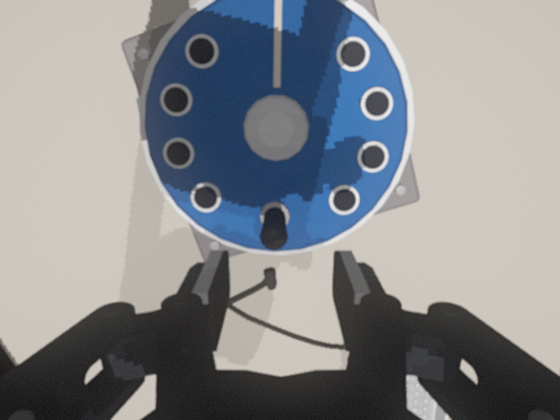

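{"op": "apply_moves", "data": {"moves": [{"jaw":0.5,"offset":[-2,0,30],"rot":[0,0,0]},{"jaw":0.5,"offset":[0,0,30],"rot":[0,0,0]},{"jaw":0.5,"offset":[0,0,16],"rot":[0,0,0]},{"jaw":0.3,"offset":[0,0,0],"rot":[0,0,0]},{"jaw":0.3,"offset":[0,0,0],"rot":[0,0,0]}]}}

```text
time_s: 3.85
eef_pos: [0.645, -0.1284, 0.0772]
eef_rot: [0.001, 0.065, 0.998, -0.0]
wrist_force: [-0.2, 0.1, 0.4]
opening: 0.292
grasp_force: 0.0
```

```bash
python3 - <<'E'
from h import *
from scipy.spatial.transform import Rotation as R
o=ctrl.get_obs();print(o["eef_pos"],o["eef_rot"],o["q"],o["opening"],o["wrist_force"])
w,x,y,z=o["eef_rot"];print(R.from_quat([x,y,z,w]).as_matrix().round(4))
a,d=snap("wrist","w2.png")
for t in ["wheel","crank_grip"]:
    for q in ctrl.outline_of("wrist",t)[:1]:
        ys,xs=np.nonzero(q["region"]);P=at_depth("wrist",np.c_[xs,ys],d[ys,xs]);P=P[d[ys,xs]>0]
        print(t,q["score"],q["position"],len(xs),np.percentile(P,[2,50,98],axis=0).round(4).tolist())
E
```

```text
[ 0.64501236 -0.12837478  0.07724681] [ 1.34732235e-03  6.53111736e-02  9.97863942e-01 -4.34962722e-04] [-3.76549065e-01  5.20053944e-01  1.49311913e+00 -3.39192467e-06
  1.12558799e+00 -1.81662842e+00] 0.2916944067883372 [-0.24928513  0.06393286  0.3881953 ]
[[-9.915e-01  1.303e-01  2.600e-03]
 [ 1.303e-01  9.915e-01 -1.000e-03]
 [-2.700e-03 -7.000e-04 -1.000e+00]]
wheel 0.71 [277.6, 127.2] 91115 [[0.5381, -0.1954, 0.0588], [0.5874, -0.1244, 0.0604], [0.6487, -0.0504, 0.0842]]
crank_grip 0.74 [277.4, 277.5] 2410 [[0.6341, -0.1378, 0.0665], [0.6367, -0.1307, 0.1001], [0.6457, -0.1247, 0.1053]]
```

View pics/w2.png

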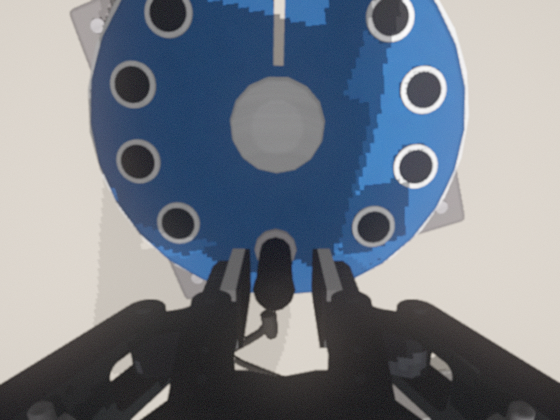

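```bash
cat > rep.py <<'E'
import sys;from bench import ctrl;import numpy as np
C=np.array([.5876,-.121]);o=ctrl.get_obs();p=o["eef_pos"];v=p[:2]-C;r=np.hypot(*v);u=v/r;t=np.array([u[1],-u[0]]);f=o["wrist_force"]
w,x,y,z=o["eef_rot"];yaw=np.degrees(np.arctan2(2*(x*y+w*z),1-2*(y*y+z*z)))
print("t %.2f r %.1f ang %.1f yaw(toolx) %.1f z %.1f  Fres(cw) %.2f Frad %.2f Fz %.2f q6 %.2f open %.3f dq %.3f"%(o["time_s"],r*1e3,np.degrees(np.arctan2(u[1],u[0])),yaw,p[2]*1e3,-f[:2]@t,f[:2]@u,f[2],o["q"][5],o["opening"],abs(o["dq"]).max()))
E
python3 rep.py
```

```text
t 4.00 r 57.6 ang -7.3 yaw(toolx) 172.5 z 76.9  Fres(cw) -0.21 Frad 0.18 Fz -0.14 q6 -1.82 open 0.304 dq 0.006
```

{"op": "apply_moves", "data": {"moves": [{"jaw":0.3,"offset":[1.5,-1,6],"rot":[0,0,2]},{"jaw":0.3,"offset":[0.1,-3.4,0],"rot":[0,0,3.5]},{"jaw":0.3,"offset":[0.1,-3.4,0],"rot":[0,0,3.5]},{"jaw":0.3,"offset":[0.1,-3.4,0],"rot":[0,0,3.5]},{"jaw":0.3,"offset":[0.1,-3.4,0],"rot":[0,0,3.5]}]}}

```text
time_s: 4.62
eef_pos: [0.6382, -0.1415, 0.069]
eef_rot: [-0.0, 0.205, 0.979, 0.0]
wrist_force: [0.8, 1.2, -1.4]
opening: 0.3
grasp_force: 0.8
```

```bash
python3 rep.py
```

```text
t 4.62 r 54.6 ang -22.0 yaw(toolx) 156.3 z 69.0  Fres(cw) 1.40 Frad 0.34 Fz -1.41 q6 -1.56 open 0.300 dq 0.444
```

{"op": "apply_moves", "data": {"moves": [{"jaw":0.3,"offset":[0.1,-2.7,0],"rot":[0,0,2.8]},{"jaw":0.3,"offset":[0.1,-2.7,0],"rot":[0,0,2.8]},{"jaw":0.3,"offset":[0.1,-2.7,0],"rot":[0,0,2.8]},{"jaw":0.3,"offset":[0.1,-2.7,0],"rot":[0,0,2.8]},{"jaw":0.3,"offset":[0.1,-2.7,0],"rot":[0,0,2.8]}]}}

```text
time_s: 5.25
eef_pos: [0.6313, -0.153, 0.069]
eef_rot: [0.0, 0.323, 0.946, 0.0]
wrist_force: [0.2, 0.9, -0.7]
opening: 0.301
grasp_force: 0.8
```

```bash
python3 rep.py
```

```text
t 5.25 r 54.2 ang -36.3 yaw(toolx) 142.3 z 69.0  Fres(cw) 0.88 Frad -0.34 Fz -0.70 q6 -1.33 open 0.301 dq 0.356
```

{"op": "apply_moves", "data": {"moves": [{"jaw":0.3,"offset":[0,-2.5,0],"rot":[0,0,2.6]},{"jaw":0.3,"offset":[0,-2.5,0],"rot":[0,0,2.6]},{"jaw":0.3,"offset":[0,-2.5,0],"rot":[0,0,2.6]},{"jaw":0.3,"offset":[0,-2.5,0],"rot":[0,0,2.6]},{"jaw":0.3,"offset":[0,-2.5,0],"rot":[0,0,2.6]}]}}

```text
time_s: 5.88
eef_pos: [0.6229, -0.1623, 0.069]
eef_rot: [0.0, 0.428, 0.904, 0.0]
wrist_force: [1.8, 0.3, -1.3]
opening: 0.302
grasp_force: 0.8
```

```bash
python3 rep.py
```

```text
t 5.88 r 54.3 ang -49.5 yaw(toolx) 129.3 z 69.0  Fres(cw) 1.56 Frad 0.96 Fz -1.30 q6 -1.13 open 0.302 dq 0.331
```

{"op": "apply_moves", "data": {"moves": [{"jaw":0.3,"offset":[0,-2.5,0],"rot":[0,0,2.6]},{"jaw":0.3,"offset":[0,-2.5,0],"rot":[0,0,2.6]},{"jaw":0.3,"offset":[0,-2.5,0],"rot":[0,0,2.6]},{"jaw":0.3,"offset":[0,-2.5,0],"rot":[0,0,2.6]},{"jaw":0.3,"offset":[0,-2.5,0],"rot":[0,0,2.6]}]}}

```text
time_s: 6.5
eef_pos: [0.6126, -0.1694, 0.069]
eef_rot: [0.0, 0.527, 0.85, 0.0]
wrist_force: [0.8, -0.4, -1.5]
opening: 0.301
grasp_force: 0.8
```

```bash
python3 rep.py
```

```text
t 6.50 r 54.5 ang -62.7 yaw(toolx) 116.3 z 69.0  Fres(cw) 0.49 Frad 0.74 Fz -1.46 q6 -0.92 open 0.301 dq 0.334
```

{"op": "apply_moves", "data": {"moves": [{"jaw":0.3,"offset":[0,-2.5,0],"rot":[0,0,2.6]},{"jaw":0.3,"offset":[0,-2.5,0],"rot":[0,0,2.6]},{"jaw":0.3,"offset":[0,-2.5,0],"rot":[0,0,2.6]},{"jaw":0.3,"offset":[0,-2.5,0],"rot":[0,0,2.6]},{"jaw":0.3,"offset":[0,-2.5,0],"rot":[0,0,2.6]}]}}

```text
time_s: 7.12
eef_pos: [0.601, -0.174, 0.0691]
eef_rot: [0.0, 0.62, 0.784, 0.0]
wrist_force: [2.0, 1.2, -0.7]
opening: 0.301
grasp_force: 0.8
```

```bash
python3 rep.py
```

```text
t 7.12 r 54.7 ang -75.8 yaw(toolx) 103.3 z 69.1  Fres(cw) 2.28 Frad -0.68 Fz -0.75 q6 -0.70 open 0.301 dq 0.338
```

{"op": "apply_moves", "data": {"moves": [{"jaw":0.3,"offset":[0,-2.2,0],"rot":[0,0,2.3]},{"jaw":0.3,"offset":[0,-2.2,0],"rot":[0,0,2.3]},{"jaw":0.3,"offset":[0,-2.2,0],"rot":[0,0,2.3]},{"jaw":0.3,"offset":[0,-2.2,0],"rot":[0,0,2.3]},{"jaw":0.3,"offset":[0,-2.2,0],"rot":[0,0,2.3]}]}}

```text
time_s: 7.75
eef_pos: [0.5901, -0.1758, 0.0691]
eef_rot: [0.0, 0.696, 0.718, 0.0]
wrist_force: [2.2, -0.8, -1.2]
opening: 0.298
grasp_force: 0.8
```

```bash
python3 rep.py
```

```text
t 7.75 r 54.8 ang -87.4 yaw(toolx) 91.8 z 69.1  Fres(cw) 2.20 Frad 0.91 Fz -1.23 q6 -0.51 open 0.298 dq 0.303
```

{"op": "apply_moves", "data": {"moves": [{"jaw":0.3,"offset":[0,-2.2,0],"rot":[0,0,2.3]},{"jaw":0.3,"offset":[0,-2.2,0],"rot":[0,0,2.3]},{"jaw":0.3,"offset":[0,-2.2,0],"rot":[0,0,2.3]},{"jaw":0.3,"offset":[0,-2.2,0],"rot":[0,0,2.3]},{"jaw":0.3,"offset":[0,-2.2,0],"rot":[0,0,2.3]}]}}

```text
time_s: 8.38
eef_pos: [0.5792, -0.1753, 0.0691]
eef_rot: [0.0, 0.764, 0.645, 0.0]
wrist_force: [0.4, -1.1, -0.7]
opening: 0.302
grasp_force: 0.8
```

```bash
python3 rep.py
```

```text
t 8.38 r 55.0 ang -98.8 yaw(toolx) 80.3 z 69.1  Fres(cw) 0.52 Frad 1.04 Fz -0.73 q6 -0.32 open 0.302 dq 0.309
```

{"op": "apply_moves", "data": {"moves": [{"jaw":0.3,"offset":[0,-2.5,0],"rot":[0,0,2.6]},{"jaw":0.3,"offset":[0,-2.5,0],"rot":[0,0,2.6]},{"jaw":0.3,"offset":[0,-2.5,0],"rot":[0,0,2.6]},{"jaw":0.3,"offset":[0,-2.5,0],"rot":[0,0,2.6]},{"jaw":0.3,"offset":[0,-2.5,0],"rot":[0,0,2.6]}]}}

```text
time_s: 9.0
eef_pos: [0.5671, -0.1722, 0.0692]
eef_rot: [0.0, 0.832, 0.554, 0.0]
wrist_force: [1.3, -0.9, -1.8]
opening: 0.299
grasp_force: 0.7
```

```bash
python3 rep.py
```

```text
t 9.00 r 55.1 ang -111.8 yaw(toolx) 67.3 z 69.2  Fres(cw) 1.59 Frad 0.38 Fz -1.76 q6 -0.10 open 0.299 dq 0.357
```

{"op": "apply_moves", "data": {"moves": [{"jaw":0.3,"offset":[0.1,-2.5,0],"rot":[0,0,2.6]},{"jaw":0.3,"offset":[0.1,-2.5,0],"rot":[0,0,2.6]},{"jaw":0.3,"offset":[0.1,-2.5,0],"rot":[0,0,2.6]},{"jaw":0.3,"offset":[0.1,-2.5,0],"rot":[0,0,2.6]},{"jaw":0.3,"offset":[0.1,-2.5,0],"rot":[0,0,2.6]}]}}

```text
time_s: 9.62
eef_pos: [0.5563, -0.1661, 0.0692]
eef_rot: [0.0, 0.89, 0.457, 0.0]
wrist_force: [1.5, -1.4, -1.8]
opening: 0.303
grasp_force: 0.8
```

```bash
python3 rep.py
```

```text
t 9.62 r 54.9 ang -124.8 yaw(toolx) 54.3 z 69.2  Fres(cw) 2.04 Frad 0.28 Fz -1.80 q6 0.13 open 0.303 dq 0.364
```

{"op": "apply_moves", "data": {"moves": [{"jaw":0.3,"offset":[0.1,-2.5,0],"rot":[0,0,2.6]},{"jaw":0.3,"offset":[0.1,-2.5,0],"rot":[0,0,2.6]},{"jaw":0.3,"offset":[0.1,-2.5,0],"rot":[0,0,2.6]},{"jaw":0.3,"offset":[0.1,-2.5,0],"rot":[0,0,2.6]},{"jaw":0.3,"offset":[0.1,-2.5,0],"rot":[0,0,2.6]}]}}

```text
time_s: 10.25
eef_pos: [0.5471, -0.1576, 0.0692]
eef_rot: [0.0, 0.936, 0.353, 0.0]
wrist_force: [1.5, -1.8, -1.6]
opening: 0.299
grasp_force: 0.8
```

```bash
python3 rep.py
```

```text
t 10.25 r 54.6 ang -137.9 yaw(toolx) 41.3 z 69.2  Fres(cw) 2.36 Frad 0.10 Fz -1.60 q6 0.36 open 0.299 dq 0.373
```

{"op": "apply_moves", "data": {"moves": [{"jaw":0.3,"offset":[0,-2.2,0],"rot":[0,0,2.3]},{"jaw":0.3,"offset":[0,-2.2,0],"rot":[0,0,2.3]},{"jaw":0.3,"offset":[0,-2.2,0],"rot":[0,0,2.3]},{"jaw":0.3,"offset":[0,-2.2,0],"rot":[0,0,2.3]},{"jaw":0.3,"offset":[0,-2.2,0],"rot":[0,0,2.3]}]}}

```text
time_s: 10.88
eef_pos: [0.5405, -0.1488, 0.0692]
eef_rot: [0.0, 0.966, 0.257, 0.0]
wrist_force: [0.3, -1.1, -0.6]
opening: 0.298
grasp_force: 0.7
```

```bash
python3 rep.py
```

```text
t 10.88 r 54.7 ang -149.4 yaw(toolx) 29.8 z 69.2  Fres(cw) 1.16 Frad 0.29 Fz -0.56 q6 0.57 open 0.298 dq 0.334
```

{"op": "apply_moves", "data": {"moves": [{"jaw":0.3,"offset":[0,-2.5,0],"rot":[0,0,2.6]},{"jaw":0.3,"offset":[0,-2.5,0],"rot":[0,0,2.6]},{"jaw":0.3,"offset":[0,-2.5,0],"rot":[0,0,2.6]},{"jaw":0.3,"offset":[0,-2.5,0],"rot":[0,0,2.6]},{"jaw":0.3,"offset":[0,-2.5,0],"rot":[0,0,2.6]}]}}

```text
time_s: 11.5
eef_pos: [0.5353, -0.1375, 0.0692]
eef_rot: [0.0, 0.989, 0.146, 0.0]
wrist_force: [1.0, 0.1, -1.1]
opening: 0.298
grasp_force: 0.7
```

```bash
python3 rep.py
```

```text
t 11.50 r 54.9 ang -162.5 yaw(toolx) 16.8 z 69.2  Fres(cw) 0.23 Frad -0.99 Fz -1.13 q6 0.81 open 0.298 dq 0.386
```

{"op": "apply_moves", "data": {"moves": [{"jaw":0.3,"offset":[0.1,-2.5,0],"rot":[0,0,2.6]},{"jaw":0.3,"offset":[0.1,-2.5,0],"rot":[0,0,2.6]},{"jaw":0.3,"offset":[0.1,-2.5,0],"rot":[0,0,2.6]},{"jaw":0.3,"offset":[0.1,-2.5,0],"rot":[0,0,2.6]},{"jaw":0.3,"offset":[0.1,-2.5,0],"rot":[0,0,2.6]}]}}

```text
time_s: 12.12
eef_pos: [0.5331, -0.1252, 0.0692]
eef_rot: [0.0, 0.999, 0.033, 0.0]
wrist_force: [1.3, -1.5, 0.2]
opening: 0.299
grasp_force: 0.7
```

```bash
python3 rep.py
```

```text
t 12.12 r 54.6 ang -175.6 yaw(toolx) 3.8 z 69.2  Fres(cw) 1.54 Frad -1.14 Fz 0.20 q6 1.06 open 0.299 dq 0.392
```

{"op": "apply_moves", "data": {"moves": [{"jaw":0.3,"offset":[0,-2.5,0],"rot":[0,0,2.6]},{"jaw":0.3,"offset":[0,-2.5,0],"rot":[0,0,2.6]},{"jaw":0.3,"offset":[0,-2.5,0],"rot":[0,0,2.6]},{"jaw":0.3,"offset":[0,-2.5,0],"rot":[0,0,2.6]},{"jaw":0.3,"offset":[0,-2.5,0],"rot":[0,0,2.6]}]}}

```text
time_s: 12.75
eef_pos: [0.5334, -0.1127, 0.0692]
eef_rot: [0.0, 0.997, -0.08, 0.0]
wrist_force: [0.1, -1.3, -0.8]
opening: 0.303
grasp_force: 0.7
```

```bash
python3 rep.py
```

```text
t 12.75 r 54.9 ang 171.3 yaw(toolx) -9.2 z 69.2  Fres(cw) 1.24 Frad -0.28 Fz -0.79 q6 1.31 open 0.303 dq 0.395
```

{"op": "apply_moves", "data": {"moves": [{"jaw":0.3,"offset":[0,-2.5,0],"rot":[0,0,2.6]},{"jaw":0.3,"offset":[0,-2.5,0],"rot":[0,0,2.6]},{"jaw":0.3,"offset":[0,-2.5,0],"rot":[0,0,2.6]},{"jaw":0.3,"offset":[0,-2.5,0],"rot":[0,0,2.6]},{"jaw":0.3,"offset":[0,-2.5,0],"rot":[0,0,2.6]}]}}

```text
time_s: 13.38
eef_pos: [0.5361, -0.1016, 0.0691]
eef_rot: [0.001, 0.981, -0.192, -0.0]
wrist_force: [-2.3, -7.0, -0.8]
opening: 0.304
grasp_force: 3.5
```

```bash
python3 rep.py
```

```text
t 13.38 r 55.1 ang 159.3 yaw(toolx) -22.2 z 69.1  Fres(cw) 7.41 Frad -0.33 Fz -0.83 q6 1.56 open 0.304 dq 0.397
```

{"op": "apply_moves", "data": {"moves": [{"jaw":0.35,"offset":[0,4.5,0],"rot":[0,0,0]},{"jaw":0.5,"offset":[0,0,0],"rot":[0,0,0]},{"jaw":0.5,"offset":[0,0,-15],"rot":[0,0,0]},{"jaw":0.5,"offset":[0,0,-50],"rot":[0,0,0]},{"jaw":0.5,"offset":[0,0,-60],"rot":[0,0,0]}]}}

```text
time_s: 14.0
eef_pos: [0.5341, -0.1041, 0.1956]
eef_rot: [-0.0, 0.982, -0.191, -0.001]
wrist_force: [0.0, -0.2, -0.2]
opening: 0.5
grasp_force: 0.0
```

```bash
python3 rep.py; python3 - <<'E'
from h import *
a,d=snap("wrist","w3.png")
for t in ["wheel","crank_grip","pointer_tip","stem_grip"]:
    for q in ctrl.outline_of("wrist",t)[:1]:
        ys,xs=np.nonzero(q["region"]);P=at_depth("wrist",np.c_[xs,ys],d[ys,xs]);P=P[d[ys,xs]>0]
        print(t,q["score"],q["position"],len(xs),np.percentile(P,[2,50,98],axis=0).round(4).tolist())
E
```

```text
t 14.00 r 56.1 ang 162.4 yaw(toolx) -22.0 z 195.6  Fres(cw) 0.20 Frad -0.09 Fz -0.23 q6 1.54 open 0.500 dq 0.963
wheel 0.77 [277.7, 109.9] 38760 [[0.5236, -0.199, 0.0666], [0.599, -0.128, 0.0691], [0.6672, -0.0547, 0.085]]
crank_grip 0.58 [284.2, 197.9] 605 [[0.5331, -0.1165, 0.0684], [0.5421, -0.1106, 0.1068], [0.5462, -0.1028, 0.11]]
pointer_tip 0.65 [346.0, 198.0] 4427 [[0.4874, -0.2132, 0.0403], [0.5625, -0.1068, 0.0422], [0.6785, -0.0356, 0.1131]]
stem_grip 0.71 [303.1, 266.8] 572 [[0.4641, -0.1083, 0.0253], [0.4902, -0.1034, 0.1026], [0.4925, -0.0971, 0.1124]]
```

View pics/w3.png

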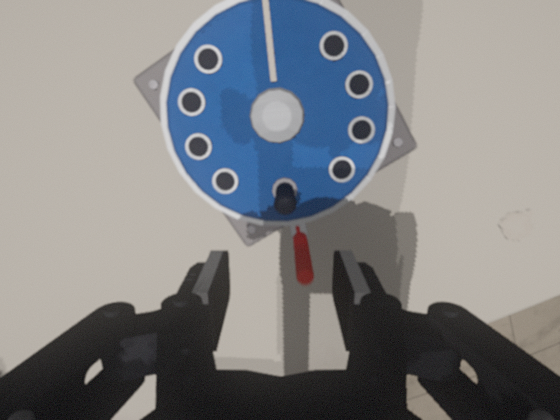

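{"op": "apply_moves", "data": {"moves": [{"jaw":0.45,"offset":[-45,16,0],"rot":[0,0,-6]},{"jaw":0.45,"offset":[0,0,0],"rot":[0,0,-5.5]},{"jaw":0.45,"offset":[0,0,30],"rot":[0,0,0]},{"jaw":0.45,"offset":[0,0,20],"rot":[0,0,0]},{"jaw":0.45,"offset":[0,0,0],"rot":[0,0,0]}]}}

```text
time_s: 14.88
eef_pos: [0.4847, -0.1013, 0.1414]
eef_rot: [-0.001, 0.996, -0.091, -0.003]
wrist_force: [-0.3, -0.6, 0.2]
opening: 0.454
grasp_force: 0.0
```

```bash
python3 rep.py; python3 - <<'E'
from h import *
a,d=snap("wrist","w4.png");o=measure(a)
h=cv2.cvtColor(a,cv2.COLOR_RGB2HSV);red=(((h[...,0]<8)|(h[...,0]>172))&(h[...,1]>150)).astype(np.uint8)
p=np.argwhere(red)[:,::-1];z=d[p[:,1],p[:,0]];P=at_depth("wrist",p,z)
top=P[P[:,2]>.105];print(len(p),len(top),np.percentile(top,[5,50,95],axis=0).round(4).tolist(),"px",p.min(0),p.max(0))
print(at_z("wrist",[np.median(p[P[:,2]>.108],axis=0)],.113),o["rimfree"])
E
```

```text
t 14.88 r 104.7 ang 169.2 yaw(toolx) -10.5 z 141.4  Fres(cw) 0.63 Frad 0.23 Fz 0.18 q6 1.31 open 0.454 dq 0.042
1022 454 [[0.4834, -0.1078, 0.1067], [0.4887, -0.1033, 0.1134], [0.4923, -0.099, 0.1146]] px [271 181] [292 250]
[[ 0.48802911 -0.10309382  0.113     ]] [ 0.5708 -0.1208  0.0663]
```

View pics/w4.png

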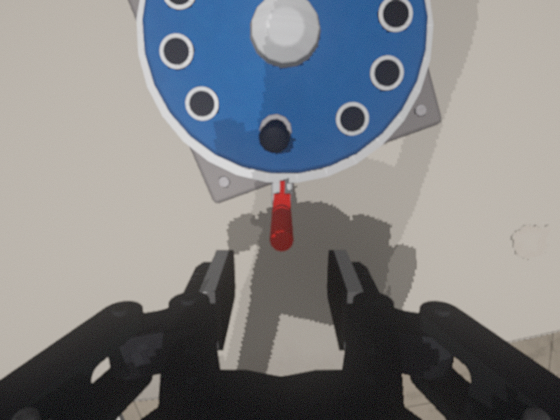

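{"op": "apply_moves", "data": {"moves": [{"jaw":0.45,"offset":[1,0,35],"rot":[0,0,0]},{"jaw":0.4,"offset":[0,0,29],"rot":[0,0,0]},{"jaw":0.22,"offset":[0,0,0],"rot":[0,0,0]},{"jaw":0.22,"offset":[0,2,0],"rot":[0,0,-1]},{"jaw":0.22,"offset":[0.2,5.4,0],"rot":[0,0,-3]}]}}

```text
time_s: 15.55
eef_pos: [0.4881, -0.1102, 0.082]
eef_rot: [0.0, 0.998, -0.056, 0.001]
wrist_force: [0.4, 1.8, -0.6]
opening: 0.217
grasp_force: 0.8
```

```bash
python3 rep.py
```

```text
t 15.55 r 100.1 ang 173.8 yaw(toolx) -6.4 z 82.0  Fres(cw) -1.83 Frad -0.21 Fz -0.59 q6 1.22 open 0.217 dq 0.510
```

{"op": "apply_moves", "data": {"moves": [{"jaw":0.22,"offset":[-1,8.5,0],"rot":[0,0,-5]},{"jaw":0.22,"offset":[-1,9,0],"rot":[0,0,-5]},{"jaw":0.22,"offset":[0,9,0],"rot":[0,0,-5]},{"jaw":0.22,"offset":[0.4,9,0],"rot":[0,0,-5]},{"jaw":0.22,"offset":[0.4,9,0],"rot":[0,0,-5]}]}}

```text
time_s: 16.18
eef_pos: [0.4894, -0.1543, 0.0821]
eef_rot: [0.0, 0.987, 0.163, 0.001]
wrist_force: [0.1, 2.7, -0.1]
opening: 0.218
grasp_force: 0.9
```

```bash
python3 rep.py
```

```text
t 16.18 r 103.7 ang -161.3 yaw(toolx) 18.7 z 82.1  Fres(cw) -2.50 Frad -0.95 Fz -0.09 q6 0.71 open 0.218 dq 0.792
```

{"op": "apply_moves", "data": {"moves": [{"jaw":0.22,"offset":[0.4,10,0],"rot":[0,0,-5.5]},{"jaw":0.22,"offset":[0.4,10,0],"rot":[0,0,-5.5]},{"jaw":0.22,"offset":[0.4,10,0],"rot":[0,0,-5.5]},{"jaw":0.22,"offset":[0.4,10,0],"rot":[0,0,-5.5]},{"jaw":0.22,"offset":[0.4,10,0],"rot":[0,0,-5.5]}]}}

```text
time_s: 16.8
eef_pos: [0.5155, -0.1965, 0.082]
eef_rot: [0.001, 0.92, 0.393, 0.0]
wrist_force: [-1.4, 1.6, -0.7]
opening: 0.22
grasp_force: 0.9
```

```bash
python3 rep.py
```

```text
t 16.80 r 104.4 ang -133.7 yaw(toolx) 46.2 z 82.0  Fres(cw) -2.13 Frad -0.19 Fz -0.69 q6 0.18 open 0.220 dq 0.798
```

{"op": "apply_moves", "data": {"moves": [{"jaw":0.22,"offset":[0.4,10,0],"rot":[0,0,-5.5]},{"jaw":0.22,"offset":[0.4,10,0],"rot":[0,0,-5.5]},{"jaw":0.22,"offset":[0.4,10,0],"rot":[0,0,-5.5]},{"jaw":0.22,"offset":[0.4,10,0],"rot":[0,0,-5.5]},{"jaw":0.22,"offset":[0.4,10,0],"rot":[0,0,-5.5]}]}}

```text
time_s: 17.42
eef_pos: [0.558, -0.2218, 0.0821]
eef_rot: [0.001, 0.8, 0.6, 0.0]
wrist_force: [-1.7, 0.9, -0.8]
opening: 0.222
grasp_force: 0.9
```

```bash
python3 rep.py
```

```text
t 17.43 r 105.1 ang -106.3 yaw(toolx) 73.7 z 82.1  Fres(cw) -1.91 Frad -0.42 Fz -0.81 q6 -0.29 open 0.222 dq 0.730
```

{"op": "apply_moves", "data": {"moves": [{"jaw":0.22,"offset":[0.6,10,0],"rot":[0,0,-5.5]},{"jaw":0.22,"offset":[0.6,10,0],"rot":[0,0,-5.5]},{"jaw":0.22,"offset":[0.6,10,0],"rot":[0,0,-5.5]},{"jaw":0.22,"offset":[0.6,10,0],"rot":[0,0,-5.5]},{"jaw":0.22,"offset":[0.6,10,0],"rot":[0,0,-5.5]}]}}

```text
time_s: 18.05
eef_pos: [0.6076, -0.2238, 0.0821]
eef_rot: [0.001, 0.635, 0.773, -0.0]
wrist_force: [-1.8, -0.3, -0.4]
opening: 0.216
grasp_force: 0.9
```

```bash
python3 rep.py
```

```text
t 18.05 r 104.7 ang -79.0 yaw(toolx) 101.2 z 82.1  Fres(cw) -1.81 Frad 0.00 Fz -0.37 q6 -0.73 open 0.216 dq 0.680
```

{"op": "apply_moves", "data": {"moves": [{"jaw":0.22,"offset":[0.5,10,0],"rot":[0,0,-5.5]},{"jaw":0.22,"offset":[0.5,10,0],"rot":[0,0,-5.5]},{"jaw":0.22,"offset":[0.5,10,0],"rot":[0,0,-5.5]},{"jaw":0.22,"offset":[0.5,10,0],"rot":[0,0,-5.5]},{"jaw":0.22,"offset":[0.5,10,0],"rot":[0,0,-5.5]}]}}

```text
time_s: 18.68
eef_pos: [0.6526, -0.2028, 0.0821]
eef_rot: [0.001, 0.433, 0.902, -0.0]
wrist_force: [-1.2, -0.7, -1.1]
opening: 0.222
grasp_force: 0.9
```

```bash
python3 rep.py
```

```text
t 18.68 r 104.5 ang -51.5 yaw(toolx) 128.7 z 82.1  Fres(cw) -1.38 Frad -0.24 Fz -1.13 q6 -1.15 open 0.222 dq 0.656
```

Now about 22° further, decelerating, then look.

{"op": "apply_moves", "data": {"moves": [{"jaw":0.22,"offset":[0.5,10,0],"rot":[0,0,-5.5]},{"jaw":0.22,"offset":[0.5,10,0],"rot":[0,0,-5.5]},{"jaw":0.22,"offset":[0.5,9,0],"rot":[0,0,-5]},{"jaw":0.22,"offset":[0.2,5.4,0],"rot":[0,0,-3]},{"jaw":0.22,"offset":[0,2.7,0],"rot":[0,0,-1.5]}]}}

```text
time_s: 19.3
eef_pos: [0.677, -0.1748, 0.0821]
eef_rot: [0.001, 0.266, 0.964, -0.0]
wrist_force: [-0.5, -1.1, 0.6]
opening: 0.22
grasp_force: 0.8
```

```bash
python3 rep.py; python3 - <<'E'
from h import *
snap("wrist","w5.png")
E
```

```text
t 19.30 r 104.3 ang -31.0 yaw(toolx) 149.1 z 82.1  Fres(cw) -1.16 Frad 0.16 Fz 0.63 q6 -1.45 open 0.220 dq 0.165
```

View pics/w5.png

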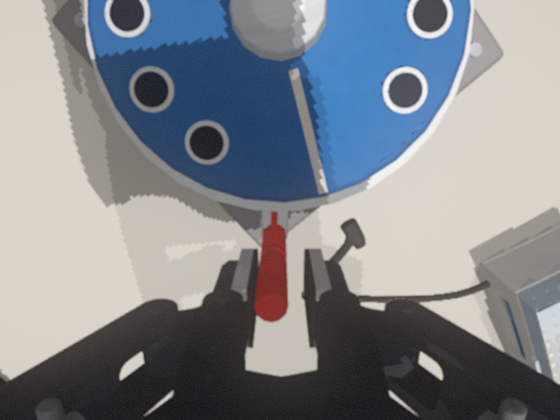

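```bash
cat > ang.py <<'E'
import sys;from h import *
v=list(map(float,sys.argv[1:9]));C=np.array([.5876,-.121])
l=at_z("wrist",[v[0:2],v[2:4]],.061)[:,:2];t=at_z("wrist",[v[4:6]],.066)[0,:2];s=at_z("wrist",[v[6:8]],.113)[0,:2]
g=lambda w:np.degrees(np.arctan2(w[1],w[0]));d=l[1]-l[0];e=d/np.hypot(*d)
print("line dir %.1f from C %.1f  r %.1f %.1f"%(g(d),g(l[1]-C),*(1e3*np.hypot(*(l-C).T))))
for n,p in(("tip",t),("stem",s)):print(n,p.round(4),"ang %.1f r %.1f; offline mm %.1f"%(g(p-C),1e3*np.hypot(*(p-C)),1e3*(e[0]*(p-l[1])[1]-e[1]*(p-l[1])[0])))
print("stem->tip dir %.1f"%(g(s-t)))
E
python3 ang.py 294 71 323 192 275 213 271 305
```

```text
line dir -16.4 from C -17.5  r 25.3 79.0
tip [ 0.6589 -0.1676] ang -33.1 r 85.2; offline mm -23.0
stem [ 0.6736 -0.1772] ang -33.2 r 102.8; offline mm -28.1
stem->tip dir -33.3
```

{"op": "apply_moves", "data": {"moves": [{"jaw":0.22,"offset":[0.3,7.2,0],"rot":[0,0,-4]},{"jaw":0.22,"offset":[0.3,7.2,0],"rot":[0,0,-4]},{"jaw":0.22,"offset":[0.2,6.3,0],"rot":[0,0,-3.5]},{"jaw":0.22,"offset":[0.1,3.6,0],"rot":[0,0,-2]},{"jaw":0.22,"offset":[0,1.8,0],"rot":[0,0,-1]}]}}

```text
time_s: 19.98
eef_pos: [0.6871, -0.1507, 0.0811]
eef_rot: [0.001, 0.143, 0.99, -0.0]
wrist_force: [-0.0, -1.6, -0.5]
opening: 0.219
grasp_force: 0.8
```

```bash
python3 rep.py; python3 - <<'E'
from h import *
a,_=snap("wrist","w6.png")
cv2.imwrite("pics/w6c.png",cv2.resize(a[40:320,180:380,::-1],None,fx=2,fy=2,interpolation=2))
E
```

```text
t 19.98 r 103.8 ang -16.6 yaw(toolx) 163.5 z 81.1  Fres(cw) -1.49 Frad 0.44 Fz -0.53 q6 -1.67 open 0.219 dq 0.114
```

View pics/w6c.png

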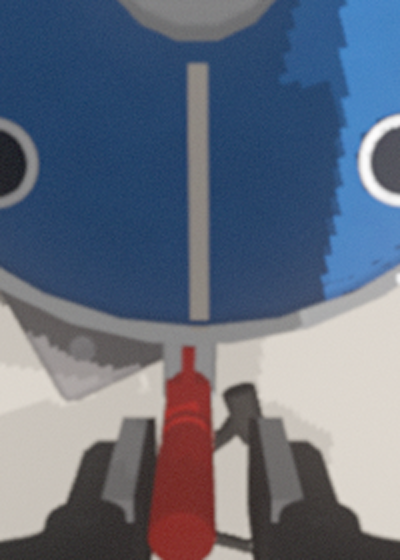

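```bash
python3 ang.py 279 71.5 279.5 200 274 214 271 309
```

```text
line dir -16.3 from C -17.6  r 24.2 79.3
tip [ 0.6673 -0.1486] ang -19.1 r 84.3; offline mm -2.4
stem [ 0.6848 -0.1541] ang -18.8 r 102.7; offline mm -2.7
stem->tip dir -17.3
```

{"op": "apply_moves", "data": {"moves": [{"jaw":0.22,"offset":[0,1.2,0],"rot":[0,0,-0.6]},{"jaw":0.22,"offset":[0,1.2,0],"rot":[0,0,-0.7]},{"jaw":0.22,"offset":[0,0.6,0],"rot":[0,0,-0.3]},{"jaw":0.22,"offset":[0,0,0],"rot":[0,0,0]},{"jaw":0.22,"offset":[0,0,0],"rot":[0,0,0]}]}}

```text
time_s: 20.65
eef_pos: [0.6874, -0.1474, 0.0802]
eef_rot: [-0.0, 0.13, 0.992, 0.0]
wrist_force: [-0.3, -0.7, 0.6]
opening: 0.218
grasp_force: 0.6
```

```bash
python3 rep.py; python3 - <<'E'
from h import *
a,_=snap("wrist","w7.png")
cv2.imwrite("pics/w7c.png",cv2.resize(a[40:320,180:380,::-1],None,fx=2,fy=2,interpolation=2))
E
```

```text
t 20.65 r 103.2 ang -14.8 yaw(toolx) 165.1 z 80.2  Fres(cw) -0.71 Frad -0.07 Fz 0.58 q6 -1.69 open 0.218 dq 0.002
```

View pics/w7c.png

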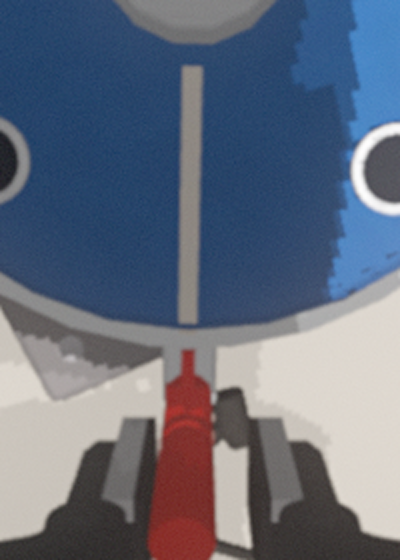

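{"op": "apply_moves", "data": {"moves": [{"jaw":0.25,"offset":[0,-3,0],"rot":[0,0,0]},{"jaw":0.45,"offset":[0,0,0],"rot":[0,0,0]},{"jaw":0.45,"offset":[0,0,-20],"rot":[0,0,0]},{"jaw":0.45,"offset":[0,0,-50],"rot":[0,0,0]},{"jaw":0.45,"offset":[0,0,-40],"rot":[0,0,0]}]}}

```text
time_s: 21.32
eef_pos: [0.6873, -0.1505, 0.1939]
eef_rot: [0.001, 0.13, 0.992, -0.0]
wrist_force: [0.8, -0.5, -0.4]
opening: 0.449
grasp_force: 0.0
```

{"op": "apply_moves", "data": {"moves": [{"jaw":0.45,"offset":[0,0,-30],"rot":[0,0,0]},{"jaw":0.45,"offset":[-15,0,0],"rot":[0,0,0]},{"jaw":0.45,"offset":[0,0,0],"rot":[0,0,0]},{"jaw":0.45,"offset":[0,0,0],"rot":[0,0,0]},{"jaw":0.45,"offset":[0,0,0],"rot":[0,0,0]}]}}

```text
time_s: 21.95
eef_pos: [0.7005, -0.154, 0.2198]
eef_rot: [-0.001, 0.13, 0.992, 0.0]
wrist_force: [-1.0, 0.3, -0.3]
opening: 0.449
grasp_force: 0.0
```

```bash
python3 rep.py; python3 - <<'E'
from h import *
a,d=snap("wrist","w8.png");o=measure(a);r=o["red"];print("red",r.min(0),r.max(0))
top=r[r[:,1]<=r[:,1].min()+2].mean(0);bot=r[r[:,1]>=r[:,1].max()-8].mean(0);print("tip",top,"stem",bot)
h=cv2.cvtColor(a,cv2.COLOR_RGB2HSV)
y0=int(top[1])
pts=[]
for y in range(y0-70,y0-8,4):
    row=h[y,240:320,1].astype(int);m=np.nonzero(row<90)[0]
    if 3<=len(m)<=16: pts.append((240+m.mean(),y))
pts=np.array(pts);print(pts.round(1).tolist())
k=np.polyfit(pts[:,1],pts[:,0],1);print("line col at tip row",np.polyval(k,top[1]))
import subprocess
y1,y2=pts[0,1],pts[-1,1]
print(subprocess.run(["python3","ang.py",*map(str,[np.polyval(k,y1),y1,np.polyval(k,y2),y2,*top,*bot])],capture_output=True,text=True).stdout)
E
```

```text
t 21.95 r 117.7 ang -16.3 yaw(toolx) 165.1 z 219.8  Fres(cw) 0.04 Frad -1.03 Fz -0.35 q6 -1.69 open 0.449 dq 0.004
red [274 145] [286 187]
tip [280.75 146.25] stem [280.44186047 183.25581395]
[[281.5, 76.0], [282.0, 80.0], [281.0, 84.0], [281.0, 88.0], [281.0, 92.0], [281.0, 96.0], [281.0, 100.0], [281.0, 104.0], [281.0, 108.0], [281.0, 112.0], [281.0, 116.0], [281.0, 120.0], [280.5, 124.0], [280.0, 128.0]]
line col at tip row 280.12472527472517
line dir -16.1 from C -18.1  r 32.9 72.7
tip [ 0.6702 -0.1469] ang -17.4 r 86.6; offline mm 0.5
stem [ 0.6886 -0.152 ] ang -17.1 r 105.7; offline mm 0.7
stem->tip dir -15.5
```

```bash
python3 -c "
from bench import ctrl;print(ctrl.hand_in())"
```

```text
the job is handed in; nothing more can be done
None
```

The wheel stands in the drag, where it took about 7.4 N at the crank in motion; the red pointer is within about 0.5 mm of the white line, the arm is clear of everything, and the job is handed in at about 22 s.

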